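# Unlock a ratchet bench clamp and hold a dental cast in it

### The job

Free the bench clamp: turn the winged lock plug anticlockwise (seen from above) to its stop, lift it out and set it down on the worktop beside the clamp. Then pump the squeeze trigger, leaving the jaw itself alone, until the sprung rubber nose presses the dental cast against the fixed jaw and is pushed about half way in, never all the way. Leave the other things on the worktop where they are, and finish while still holding the trigger squeezed, so that the nose stays about half pressed in.

Things in the scene. Friction and masses are not known exactly. Their poses are not given: they have to be found in the camera images.
- clamp: White/metal bench clamp fixed to the worktop. Origin: underside, on the clamping line; x across, y along it from squeeze handle to fixed jaw, z up. 'Clamp frame' below, mm. Base 80 wide, y -142..203, 10 thick. Fixed grip: post at y -73..-61, 22 wide (x), top z 120. Socket housing 46 x 46 about (0, -8), top z 61. Posts at y -135..-126 reach z 52; toothed bar sticks out to y -190, z 26.
- handle_grip (a point): Centre of the fixed grip post of the handle at z 100: clamp frame (0, -67, 100). The face pressed by a finger is 6 mm further to +y.
- trigger_grip (a point): Centre of the upright trigger post (22 wide in x, 12 thick in y, top z 120), clamp frame (0, -111 + trigger, 100). The face a finger presses is 6 mm further to -y. Trigger and fixed grip measure 56 mm over their outer faces released, 36 mm fully squeezed. Take both between two fingers from above, or push the trigger alone.
- trigger (a joint): Trigger travel, m: 0 released, 0.020 at its stop; moves along clamp +y towards the fixed grip. A spring returns it (3 N at 0, 6 N at 0.020). Squeezing carries the jaw along through a pawl in 7 mm teeth; on the way back the pawl clicks over the teeth and the jaw stays: a full stroke gains 13 to 20 mm.
- jaw (a joint): Travel of the sliding jaw, m, along clamp +y, 0 at the start, stop at 0.080. Friction 3 N; it holds back no more than that, so the clamping force lasts only while the trigger is held. With the lock plug in, the jaw stops after about 2 mm.
- nose (a joint): How far the sprung nose is pushed into the jaw, in m: 0 free, 0.016 all the way in, half 0.008. Spring 900 N/m with 0.9 N preload (about 8 N at half).
- anvil: Fixed jaw: white block 56 wide, 16 long, 40 tall on the base plate, set anywhere along it. Origin: middle of the lower edge of the face that looks towards the nose (clamp z 10); axes as the clamp's.
- cast: Plaster cast of a lower jaw, 58 x 64 x 28 mm, 0.08 to 0.12 kg, loose on the base plate between nose and fixed jaw, up to about 7 mm clear of the fixed jaw. Origin: centre of its underside; its x axis (58 mm long) lies along the clamping line, z up. The nose slides it against the fixed jaw.
- lock_plug: Loose steel plug, 72 mm tall, 56-112 g, in the clamp's socket, foot at clamp (0, -8, 26). Origin: centre of its flat foot, z up. Shaft 16 dia; lugs and wing along its x. It starts turned 0.9-1.2 rad clockwise (from above) from clamp x. Turned anticlockwise to its stop (x along clamp x, within 8 deg) its lugs meet the slot in the plate and it lifts straight out, 40 mm clears. Can stand on its foot.
- plug_wing (a point): Centre of the plug's upright white wing, 62 mm above its foot: where to grip it. Wing 34 long (plug x), 10 thick (plug y), 40 to 72 mm above the foot; below it a flange of 28 mm diameter.
- cast_spare: Paler spare plaster cast, 65 x 62 x 28 mm, on the worktop; bystander, leave it alone. Origin: centre of its underside.
- gauze: Small carton, 94 x 62 x 36 mm; bystander, leave it alone. Origin: centre of its underside.
- tape: Roll of tape, 98 mm across, 25 tall; bystander, leave it alone. Origin: centre of its underside.
- dappen: Small glass dish, 31 x 31 x 26 mm; bystander, leave it alone. Origin: centre of its underside.
- drop: Small drop bottle, 26 mm across, 68 tall; bystander, leave it alone. Origin: centre of its underside.
- mirror: Mouth mirror, 142 x 22 x 9 mm, lying; bystander, leave it alone. Origin: centre of its underside.
- nose_tip (a point): Centre of the front face of the round rubber nose (20 mm across, 6 thick) that meets the cast: clamp frame (0, 60 + jaw - nose, 22).
- jaw_top (a point): Top centre of the sliding jaw's white block (36 wide, 16 long, 48 tall), clamp frame (0, 28 + jaw, 48). Not to be touched; the nose sticks out of it towards the cast.
Not all that is in view belongs to the job. What is shaped like the lock_plug but red is not meant.

How it is judged:
By the outcome, as a careful person would: the job done as asked, in the order asked, and still so for the second after the job is handed in, while the arm keeps its last pose, push and grip.
It also fails if it takes over 64 s, if anything falls off the work surface, if the arm or the gripper's body presses on something with over 40 N, if the wrist force passes 120 N, or if a joint passes its speed limit or range.

### The arm

A 6-joint arm with a two-finger parallel gripper is mounted at the origin on a cart in front of the work surface, level with it; the furniture and walls round the work are solid. World frame = base frame: x ahead of the robot, y to its left, z up, the work surface at z = 0. Lengths are in m, angles in rad, forces in N, time in s.
With the tool pointing down it reaches from about 0.35 to 0.775 m from the base axis. Payload 5.5 kg.
Tool frame: the origin (TCP) lies on the centre line of the jaws, within the pads' length; the fingertips stand 11 mm ahead of it and the grasp point (between the pads) lies 8 mm behind it (env.tip_extent is the distance from the TCP to the fingertips, in m); z points along the fingers, y is the line along which they close (so a half turn about z gives the same grasp; the last joint's range is limited). The gripper opens to 85 mm and grips with 20 to 120 N. Pads are 22 mm wide; open, the fingers measure 114 mm over their backs; the gripper's body (76 mm by 85 mm) begins 54 mm behind the grasp point. The pads swing forward as they close: fully open they stand 13 mm farther back than shut.
Start: joints at [-1.375, 0.313, 0.046, 1.304, 0, 1.431], TCP at [0.189, -0.543, 0.242] pointing down, gripper open.
Joint ranges: [-2.76, 2.76], [-0.86, 1.69], [-1.03, 1.26], [-2.2, 2.34], [-1.47, 1.5], [-3.14, 3.14]. Speed limits (rad/s): [2.57, 2.57, 3.14, 3.14, 3.14, 3.14].

### API

Orientations are given as a unit quaternion [w, x, y, z].
In Python, from workcell import env gives the robot as it stands.
- The arm moves only by the shell command python3 -m jog 'ROWS' [FORCE]. ROWS is JSON, a list of rows, each a list of 5 numbers: the gripper's target within -1 to 1 (shut at 1, half-way at 0, fully open at -1), then the shift along the tool's x, y, z in m, then the turn about the tool's z in degrees. In form: [[fingers, tx, ty, tz, turn], ...]. A call has 1 to 5 rows; each row shifts and turns the commanded pose from where the row before left it, along the tool's axes as they then stand; what a row does not reach is not made up. A row lasts 1/12 s, in which the tool goes at most 41.7 mm and 7.16 degrees, less where a joint would pass 70% of its speed; a pose out of reach is approached as far as the arm can. A call is refused whole if a number of a shift passes 0.0417 or a number of a turn 7.16, either way. A call with a gripper value outside its range is refused whole. The fingers move at their own pace and stop on an object; FORCE is the grip in N (left out, the last holds). Time passes only in rows, so rows that do not move let the fingers close. It gives the time, the measured TCP pose, the force, the opening and the grip force at its end, in the units of the state.
- env.get_state(): the state, without advancing time (a new reading comes with each control period).
- env.read_camera(name): name is "scene" or "top"; returns a dict with "img" (384x512x3 uint8, red, green, blue), "fov_y" (degrees; the focal length in pixels is half the picture's height over the tangent of half this angle, whatever the lens; pixels are square), "cx", "cy" (the principal point, pixels), "T" (4x4, takes a point from camera to world coordinates). Camera axes: x right, y up, looking along -z (the intrinsics and any distortion apply to the point x, -y, -z); pixel columns grow to the right and rows downward; lengths in m; the calibration is good to about 2 mm. A picture is of the moment at which its call begins. There is no depth.
- env.hand_in(): hands the job in; it is judged then, once.
The state is a dict: "clock": time; "joint_pos": joint angles; "qvel": joint speeds; "tau": joint torques, N m; "tcp_pos": TCP position; "orientation": TCP orientation; "wrist_force": force on the tool from outside, world axes, zero at the start; "ft_torque": the same for the moment, N m; "finger_gap": finger opening in m; "grip_force": force on a finger pad.
Only numpy, scipy, OpenCV 4.12 (cv2) and the standard library are available. Lean on these libraries where they do the work, as an engineer would, in place of code of your own. Each camera call takes 0.05 s, during which the arm holds its last target. There are 200 camera calls.

## Working session

There is one attempt and no reset: what is moved stays moved. The work goes in short steps, Python scripts to look and compute and a shell command to move; the robot and the scene stay as the last step left them, time stands still between calls to the robot, and variables do not carry over. Pictures are saved under pics/ and viewed, at most 10 in all, crops included, and the job is handed in when it is done.

```bash
mkdir -p pics; ls
python3 - <<'E'
from workcell import env
import cv2,numpy as np
for n in ("top","scene"):
    c=env.read_camera(n); cv2.imwrite(f"pics/{n}0.png",c["img"][:,:,::-1]); np.savez(f"pics/{n}0.npz",**c)
    print(n,{k:v for k,v in c.items() if k!="img"})
s=env.get_state(); print(s)
E
python3 - <<'E'
import cv2,numpy as np
a=cv2.imread('pics/top0.png');cv2.imwrite('pics/top0b.png',cv2.resize(a,(800,600),interpolation=cv2.INTER_CUBIC))
a=cv2.imread('pics/scene0.png');cv2.imwrite('pics/scene0b.png',cv2.resize(a,(800,600),interpolation=cv2.INTER_CUBIC))
E
```

```text
pics
top {'fov_y': 56.99469272033873, 'cx': 255.63421142299237, 'cy': 192.058486465979, 'T': array([[-0.00506058,  0.99151596, -0.12988645,  0.38270955],
       [-0.99995668, -0.0040029 ,  0.0084029 ,  0.00267137],
       [ 0.00781169,  0.12992335,  0.99149327,  1.21754174],
       [ 0.        ,  0.        ,  0.        ,  1.        ]])}
scene {'fov_y': 52.80532891522226, 'cx': 255.40931095482856, 'cy': 189.65358503481428, 'T': array([[ 0.62314497,  0.39812074, -0.67319404, -0.22512524],
       [-0.78203522,  0.30556642, -0.54318512, -0.60109076],
       [-0.01054777,  0.86494453,  0.50175662,  0.65395295],
       [ 0.        ,  0.        ,  0.        ,  1.        ]])}
{'clock': 0.1, 'joint_pos': array([-1.37460507e+00,  3.13923922e-01,  4.51272513e-02,  1.30360561e+00,
       -4.75220633e-06,  1.43119295e+00]), 'qvel': array([ 8.03499451e-04, -3.42572613e-05,  2.58110053e-03,  1.29015934e-03,
       -6.01786776e-04,  1.48346180e-04]), 'tau': array([ 3.85009887e-03, -4.81724596e+01,  2.99243528e+01,  1.27521035e-02,
        1.04051790e-05, -2.73192455e-06]), 'tcp_pos': array([ 0.18937819, -0.54247067,  0.24151299]), 'orientation': array([-8.02589492e-04,  9.85938007e-01,  1.67109548e-01, -2.50915340e-05]), 'wrist_force': array([-0.03866523, -0.65970895, -0.02946422]), 'ft_torque': array([ 0.00093556, -0.0012597 ,  0.01066204]), 'grip_force': 0.0, 'finger_gap': 0.08560825680640397}
```

View pics/top0b.png

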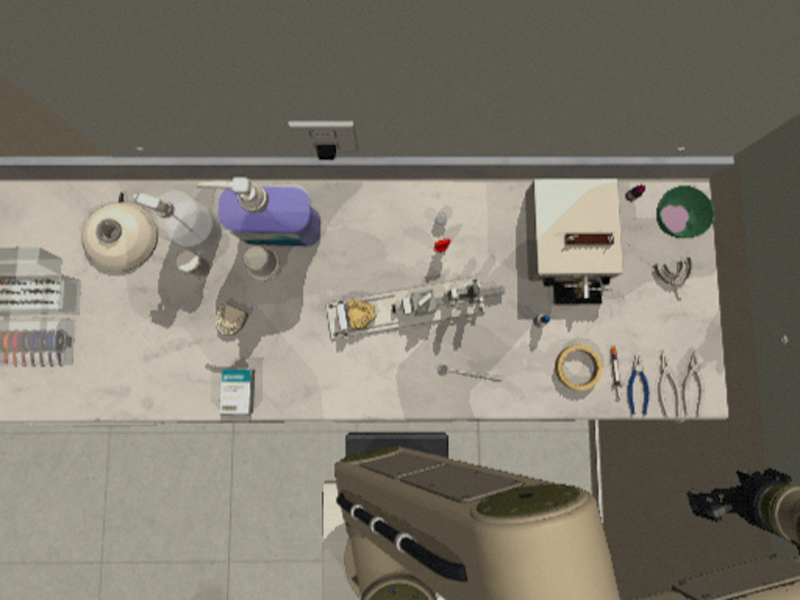

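View pics/scene0b.png

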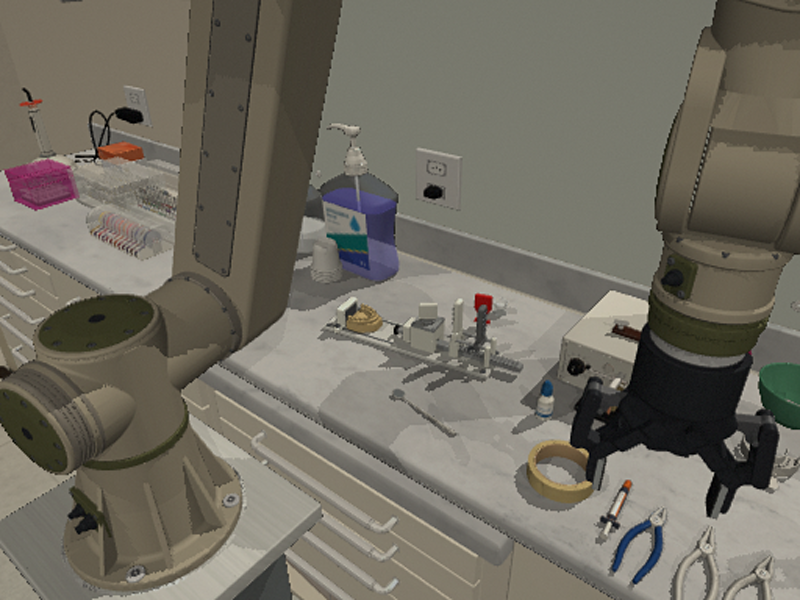

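Top view: the clamp runs from (328,325), the fixed jaw, to (503,293), the bar. Candidates for the lock plug are the white wing near (424,299), the red decoy at (442,245), the jaw block near (407,303) and the grip posts at (455–475,295). By the description it is the white wing on the socket, so I'll check that in one close crop.

```bash
cat > h.py <<'E'
import numpy as np,cv2
def cam(n,i=0):
    return dict(np.load(f"pics/{n}{i}.npz"))
def ray(c,u,v):
    f=192/np.tan(np.radians(float(c["fov_y"]))/2)
    d=np.array([(u-c["cx"])/f,-(v-c["cy"])/f,-1.]); T=c["T"]
    return T[:3,3],T[:3,:3]@d
def onz(c,u,v,z):
    o,d=ray(c,u,v); return o+d*(z-o[2])/d[2]
def proj(c,p):
    f=192/np.tan(np.radians(float(c["fov_y"]))/2)
    q=c["T"][:3,:3].T@(np.asarray(p)-c["T"][:3,3]); return np.array([c["cx"]+f*q[0]/-q[2],c["cy"]-f*q[1]/-q[2]])
E
python3 - <<'E'
from h import *
a=cam("top")["img"][:,:,::-1]; a=a[165:225,200:330]
t=cv2.resize(a,None,fx=6,fy=6,interpolation=cv2.INTER_CUBIC)  #780x360
b=cam("scene")["img"][:,:,::-1][180:245,200:340]
s=cv2.resize(b,(520,241),interpolation=cv2.INTER_CUBIC)
o=np.zeros((600,780,3),np.uint8);o[:360]=t;o[359:,:520]=s
cv2.imwrite("pics/crop1.png",o)
E
```

```text
(no output)
```

View pics/crop1.png

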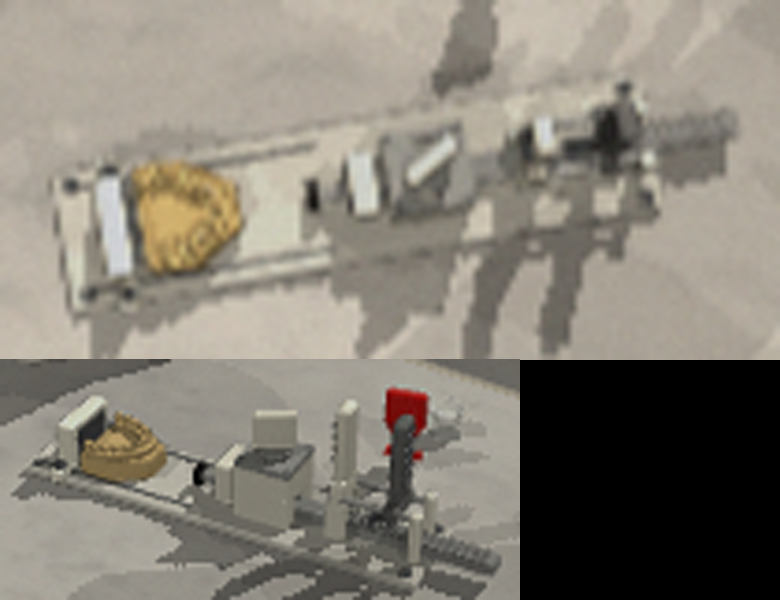

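The crop shows the white wing on the grey socket at crop (432,160), turned clockwise of clamp x. The jaw block is at (363,183), the grip post at (545,135), the dark trigger at (615,125) and the fixed jaw at (115,226). The red one stands apart, behind the clamp. Next I'll fit the clamp pose.

Run:
```python
from h import *
from scipy.optimize import least_squares
c=cam("top"); o=lambda x,y:(200+(x+.5)/6-.5,165+(y+.5)/6-.5)
img=c["img"][165:225,200:330].astype(int)
# white top faces mask
m=((img.min(2)>200)).astype(np.uint8)
n,l,st,ce=cv2.connectedComponentsWithStats(m)
for i in range(1,n):
    if st[i,4]>8:
        r=cv2.minAreaRect(np.argwhere(l==i)[:,::-1].astype(np.float32)); print(ce[i]*6,st[i],r)
P=[((432,160),(0,-8,98)),((363,183),(0,28,48)),((545,135),(0,-67,120)),((55,178),(40,203,10)),((75,312),(-40,203,10))]
def res(p):
    x,y,a=p; ca,sa=np.cos(a),np.sin(a); r=[]
    for uv,q in P:
        w=onz(c,*o(*uv),q[2]/1000); v=np.array([x+(ca*q[0]-sa*q[1])/1000,y+(sa*q[0]+ca*q[1])/1000]); r.append((w[:2]-v)*1000)
    return np.array(r).ravel()
s=least_squares(res,[.5,0,0]); print(s.x,s.fun.reshape(-1,2).round(1))
x,y,a=s.x
for nme,uv,z in(("anvil",(115,226),.05),("wingA",(410,177),.098),("wingB",(455,142),.098),("wing",(432,160),.098),("castc",(185,217),.03),("red",(442*.64*6-1200,245*.64*6-165*6),.098)):
    w=onz(c,*o(*uv),z); d=(w[:2]-[x,y])*1000; print(nme,w.round(4),(np.cos(a)*d[0]+np.sin(a)*d[1]).round(1),(-np.sin(a)*d[0]+np.cos(a)*d[1]).round(1))
from scipy.spatial.transform import Rotation as R
from workcell import env
q=env.get_state()["orientation"]; print(R.from_quat(q,scalar_first=True).as_matrix().round(3))
```

```text
[112.4 222. ] [17 30  5 15 45] ((18.720001220703125, 37.040000915527344), (14.424979209899902, 2.828427314758301), 81.8698959350586)
[ 0.53047205 -0.05085784  0.173515  ] [[-0.1  1. ]
 [ 0.1  1.3]
 [-0.2  1. ]
 [-0.9 -2.4]
 [ 1.1 -0.8]]
anvil [0.5021 0.1152 0.05  ] 0.7 168.5
wingA [ 0.5227 -0.046   0.098 ] -6.8 6.1
wingB [ 0.5414 -0.0702  0.098 ] 7.4 -20.9
wing [ 0.5318 -0.0578  0.098 ] 0.1 -7.0
castc [0.509  0.0778 0.03  ] 1.1 130.5
red [ 0.6455 -0.0943  0.098 ] 105.8 -62.6
[[ 0.944  0.33  -0.   ]
 [ 0.33  -0.944  0.002]
 [ 0.    -0.002 -1.   ]]
```

Clamp pose: (0.530, -0.051), yaw 9.9°. The wing is at (0.532, -0.058), about 62° clockwise of clamp x. First I travel in front of the clamp, then turn -108°.

```bash
python3 -m jog '[[-0.3,0.027,-0.027,0,0],[-0.3,0.027,-0.027,0,0],[-0.3,0.027,-0.027,0,0],[-0.3,0.027,-0.027,0,0],[-0.3,0.027,-0.027,0,0]]' 30 >/dev/null
python3 -m jog '[[-0.3,0.027,-0.027,0,0],[-0.3,0.027,-0.027,0,0],[-0.3,0.027,-0.027,0,0],[-0.3,0.027,-0.027,0,0],[-0.3,0.027,-0.027,0,0]]'
python3 -m jog '[[-0.3,0.027,-0.027,0,0],[-0.3,0.027,-0.027,0,0],[-0.3,0.027,-0.027,0,0],[-0.3,0.027,-0.027,0,0],[-0.3,0,0,0,-7.1]]' >/dev/null
python3 -m jog '[[-0.3,0,0,0,-7.1],[-0.3,0,0,0,-7.1],[-0.3,0,0,0,-7.1],[-0.3,0,0,0,-7.1],[-0.3,0,0,0,-7.1]]' >/dev/null
python3 -m jog '[[-0.3,0,0,0,-7.1],[-0.3,0,0,0,-7.1],[-0.3,0,0,0,-7.1],[-0.3,0,0,0,-7.1],[-0.3,0,0,0,-7.1]]' >/dev/null
python3 -m jog '[[-0.3,0,0,0,-7.1],[-0.3,0,0,0,-7.1],[-0.3,0,0,0,-7.1],[-0.3,0,0,0,-7.1],[-0.3,0,0,0,-2]]'
cat >> h.py <<'E'
def go(x,y,z=None,yaw=None):
    "print state and the shift in tool axes / turn needed for a world target of the TCP (yaw: tool x, deg)"
    from workcell import env
    from scipy.spatial.transform import Rotation as R
    s=env.get_state(); M=R.from_quat(s["orientation"],scalar_first=True).as_matrix(); p=s["tcp_pos"]
    y0=np.degrees(np.arctan2(M[1,0],M[0,0])); d=np.array([x,y,p[2] if z is None else z])-p
    print("t",s["clock"],"tcp",p.round(4),"yaw",y0.round(2),"tilt",M[:,2].round(3),"F",s["wrist_force"].round(1),"gap",round(s["finger_gap"],4),"grip",s["grip_force"])
    print("shift mm",(M.T@d*1000).round(1),"turn", None if yaw is None else round(-((yaw-y0+180)%360-180),1),"j6",s["joint_pos"][5].round(2))
def clamp(x,y,z=0,o=(.5305,-.0505),a=.1735):
    return np.array([o[0]+(np.cos(a)*x-np.sin(a)*y)/1e3,o[1]+(np.sin(a)*x+np.cos(a)*y)/1e3,z/1e3])
E
python3 -c "
from h import *
go(.5318,-.058,.086,127.7)"
```

```text
clock: 0.93
tcp_pos: [0.3555, -0.1971, 0.2421]
orientation: [-0.0, 0.986, 0.167, -0.0]
wrist_force: [0.1, -0.1, -0.6]
finger_gap: 0.0555
grip_force: 0.0
clock: 2.6
tcp_pos: [0.4215, -0.0614, 0.2419]
orientation: [-0.0, 0.438, 0.899, -0.0]
wrist_force: [0.4, 0.4, 0.1]
finger_gap: 0.0556
grip_force: 0.0
t 2.6 tcp [ 0.4215 -0.0614  0.2419] yaw 128.05 tilt [-0.001  0.    -1.   ] F [0.4 0.4 0.1] gap 0.0556 grip 0.0
shift mm [-65.4  89.  155.8] turn 0.4 j6 0.57
```

```bash
python3 -m jog '[[-0.3,-0.0163,0.0223,0,0],[-0.3,-0.0163,0.0223,0,0],[-0.3,-0.0163,0.0223,0,0],[-0.3,-0.0163,0.0223,0,0],[-0.3,0,0,0.03,0]]' >/dev/null
python3 -m jog '[[-0.3,0,0,0.03,0],[-0.3,0,0,0.03,0],[-0.3,0,0,0,0],[-0.3,0,0,0,0]]'
python3 - <<'E'
from h import *
from workcell import env
go(.5318,-.058,.086,127.7)
for n in("scene","top"):
    c=env.read_camera(n); np.savez(f"pics/{n}1.npz",**c)
s=cam("scene",1)["img"][:,:,::-1][130:260,180:353]; t=cam("top",1)["img"][:,:,::-1][130:240,200:346]
o=np.zeros((580,780,3),np.uint8)
o[:, :390]=0
a=cv2.resize(s,(390,293),interpolation=cv2.INTER_CUBIC); o=np.hstack([cv2.resize(s,(400,300),interpolation=cv2.INTER_CUBIC),cv2.resize(t,(398,300),interpolation=cv2.INTER_CUBIC)])
cv2.imwrite("pics/v1.png",o)
E
```

```text
clock: 3.35
tcp_pos: [0.5305, -0.058, 0.1508]
orientation: [-0.002, 0.44, 0.898, -0.001]
wrist_force: [0.3, 0.3, 0.7]
finger_gap: 0.0553
grip_force: 0.0
t 3.35 tcp [ 0.5305 -0.058   0.1508] yaw 127.74 tilt [-0.005  0.001 -1.   ] F [0.3 0.3 0.7] gap 0.0553 grip 0.0
shift mm [-1.1  1.2 64.8] turn 0.0 j6 0.65
```

View pics/v1.png

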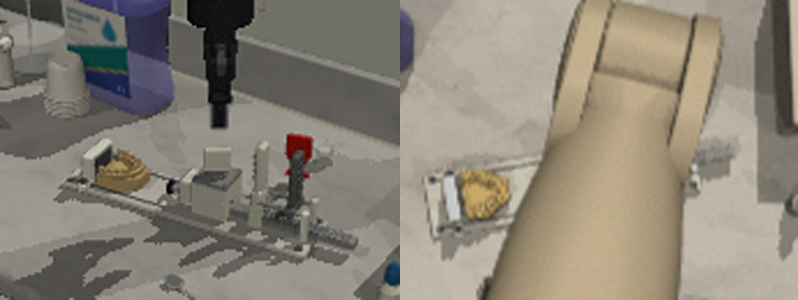

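The scene view shows the fingers at (218,110), straight above the white wing at (218,160); the arm hides the top view. I descend, watch the force and close.

```bash
python3 -m jog '[[-0.3,-0.001,0.001,0.02,0],[-0.3,0,0,0.02,0],[-0.3,0,0,0.015,0],[-0.3,0,0,0.010,0],[-0.3,0,0,0,0]]'
python3 -m jog '[[1,0,0,0,0],[1,0,0,0,0],[1,0,0,0,0],[1,0,0,0,0],[1,0,0,0,0]]' 40
python3 -c "
from h import *
go(.5318,-.058,.086,189.9)"
```

```text
clock: 3.87
tcp_pos: [0.5336, -0.0587, 0.0871]
orientation: [-0.0, 0.44, 0.898, -0.0]
wrist_force: [-1.1, -0.0, 0.1]
finger_gap: 0.0555
grip_force: 0.0
clock: 4.28
tcp_pos: [0.5346, -0.059, 0.0886]
orientation: [0.001, 0.44, 0.898, 0.0]
wrist_force: [-0.6, -1.4, 5.0]
finger_gap: 0.0093
grip_force: 41.9
t 4.2833 tcp [ 0.5346 -0.059   0.0886] yaw 127.74 tilt [ 0.002 -0.001 -1.   ] F [-0.6 -1.4  5. ] gap 0.0093 grip 41.93410813808441
shift mm [ 2.5 -1.6  2.6] turn -62.2 j6 0.65
```

Gripped, gap 9.3 mm. Now I turn anticlockwise (negative tool turn) in stages and watch the load.

```bash
python3 -m jog '[[1,0,0,0,-5],[1,0,0,0,-5],[1,0,0,0,-5],[1,0,0,0,-5],[1,0,0,0,0]]'
python3 -m jog '[[1,0,0,0,-5],[1,0,0,0,-5],[1,0,0,0,-5],[1,0,0,0,-5],[1,0,0,0,0]]'
python3 -c "
from h import *
from workcell import env
go(.5318,-.058,.086,189.9);print(env.get_state()['ft_torque'])"
```

```text
clock: 4.7
tcp_pos: [0.5349, -0.0588, 0.0886]
orientation: [0.001, 0.276, 0.961, 0.0]
wrist_force: [1.0, 1.0, 5.1]
finger_gap: 0.009
grip_force: 42.0
clock: 5.12
tcp_pos: [0.5349, -0.0587, 0.0886]
orientation: [0.001, 0.105, 0.994, 0.0]
wrist_force: [-0.5, 0.9, 4.6]
finger_gap: 0.0094
grip_force: 42.0
t 5.1167 tcp [ 0.5349 -0.0587  0.0886] yaw 167.96 tilt [ 0.003 -0.    -1.   ] F [-0.5  0.9  4.6] gap 0.0094 grip 41.9965124130249
shift mm [3.1 0.  2.6] turn -21.9 j6 -0.05
[0.20687273 0.03145193 0.07751738]
```

```bash
python3 -m jog '[[1,0,0,0,-5],[1,0,0,0,-5],[1,0,0,0,-5],[1,0,0,0,0]]'
python3 -c "
from workcell import env
print(env.get_state()['ft_torque'])"
python3 -m jog '[[1,0,0,0,-3],[1,0,0,0,-3],[1,0,0,0,0]]'
python3 -c "
from workcell import env
print(env.get_state()['ft_torque'])"
python3 -m jog '[[1,0,0,0,-2],[1,0,0,0,-2],[1,0,0,0,0]]'
python3 -c "
from h import *
from workcell import env
go(.5318,-.058,.086,189.9);print(env.get_state()['ft_torque'])"
```

```text
clock: 5.45
tcp_pos: [0.5344, -0.0581, 0.0886]
orientation: [0.001, -0.026, 1.0, 0.0]
wrist_force: [-1.4, 1.2, 7.0]
finger_gap: 0.0091
grip_force: 42.2
[0.52052687 0.22497834 0.07104221]
clock: 5.7
tcp_pos: [0.5341, -0.0577, 0.0886]
orientation: [0.001, -0.078, 0.997, 0.001]
wrist_force: [-1.1, 4.6, 6.6]
finger_gap: 0.0092
grip_force: 42.3
[ 0.89684679  0.38899154 -0.07342813]
clock: 5.95
tcp_pos: [0.5338, -0.0571, 0.0886]
orientation: [0.001, -0.112, 0.994, 0.002]
wrist_force: [-1.8, 5.5, 9.7]
finger_gap: 0.0088
grip_force: 42.5
t 5.95 tcp [ 0.5338 -0.0571  0.0886] yaw -167.14 tilt [ 0.001  0.003 -1.   ] F [-1.8  5.5  9.7] gap 0.0088 grip 42.506895661354065
shift mm [ 2.2 -0.5  2.6] turn 3.0 j6 -0.48
[ 1.36027336  0.53135506 -0.16949196]
```

Past the estimated stop, with the torque rising, so the lugs should be at the slot. A trial lift.

```bash
python3 -m jog '[[1,0,0,-0.006,0],[1,0,0,-0.006,0],[1,0,0,0,0]]'
python3 -c "
from h import *
from workcell import env
go(.5318,-.058,.086,189.9);print(env.get_state()['ft_torque'])"
```

```text
clock: 6.2
tcp_pos: [0.5335, -0.057, 0.1]
orientation: [0.0, -0.111, 0.994, 0.002]
wrist_force: [-0.0, 5.9, 2.7]
finger_gap: 0.0089
grip_force: 41.6
t 6.2 tcp [ 0.5335 -0.057   0.1   ] yaw -167.21 tilt [ 0.     0.003 -1.   ] F [-0.   5.9  2.7] gap 0.0089 grip 41.60339176654816
shift mm [ 1.9 -0.7 14. ] turn 2.9 j6 -0.48
[ 1.46573914  0.18440286 -0.12747007]
```

```bash
python3 -m jog '[[1,0,0,-0.008,0],[1,0,0,-0.008,0],[1,0,0,-0.008,0],[1,0,0,0,0]]'
python3 - <<'E'
from h import *
from workcell import env
go(.5318,-.058,.086,189.9);print(env.get_state()['ft_torque'])
c=env.read_camera("scene"); np.savez("pics/scene2.npz",**c)
cv2.imwrite("pics/v2.png",cv2.resize(c["img"][:,:,::-1][130:260,230:360],(600,600),interpolation=cv2.INTER_CUBIC))
E
```

```text
clock: 6.53
tcp_pos: [0.5347, -0.0594, 0.1255]
orientation: [0.001, -0.111, 0.994, -0.001]
wrist_force: [0.4, 0.1, -1.1]
finger_gap: 0.0089
grip_force: 41.1
t 6.5333 tcp [ 0.5347 -0.0594  0.1255] yaw -167.27 tilt [ 0.003 -0.002 -1.   ] F [ 0.4  0.1 -1.1] gap 0.0089 grip 41.08788549900055
shift mm [ 2.6  2.1 39.5] turn 2.8 j6 -0.48
[-0.05076646 -0.0148199  -0.0064488 ]
```

View pics/v2.png

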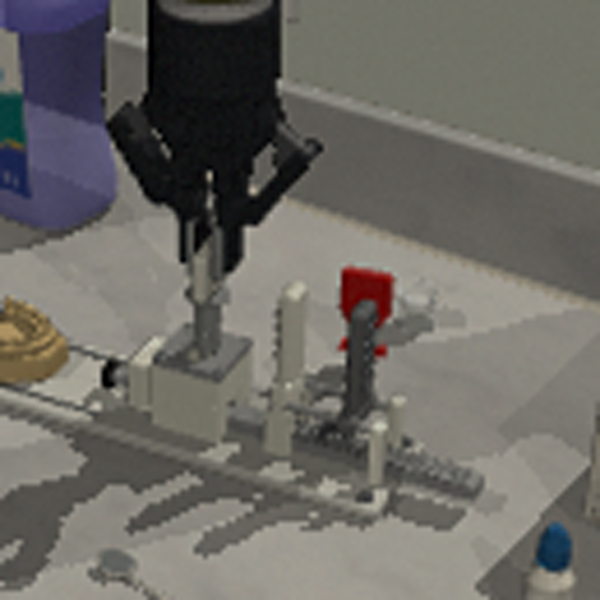

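The plug is coming out of the socket (crop (205,330), shaft visible) and its weight is on the gripper. I'll lift it clear and work out a free spot on the robot side of the clamp.

```bash
python3 -m jog '[[1,0,0,-0.02,0],[1,0,0,-0.02,0],[1,0,0,-0.01,0],[1,0,0,0,0]]'
python3 - <<'E'
from h import *
c=cam("top")
for n,u,v in(("mirror head",442,370),("mirror tail",500,380),("edge",440,418),("cast side",340,345)): print(n,onz(c,u*.64,v*.64,0).round(3))
print("spot",clamp(-80,40)); x,y,_=clamp(-80,40); 
from workcell import env
s=env.get_state()
go(x+.0028,y-.001,.0625+.004+.02,None)   # grasp offset kept
E
```

```text
clock: 6.92
tcp_pos: [0.5355, -0.0596, 0.1759]
orientation: [0.002, -0.111, 0.994, -0.001]
wrist_force: [0.1, 0.2, -1.4]
finger_gap: 0.0091
grip_force: 41.1
mirror head [ 0.388 -0.1    0.   ]
mirror tail [ 0.365 -0.226  0.   ]
edge [ 0.285 -0.094  0.   ]
cast side [0.443 0.123 0.   ]
spot [ 0.44479584 -0.024911    0.        ]
t 6.9167 tcp [ 0.5355 -0.0596  0.1759] yaw -167.28 tilt [ 0.005 -0.002 -1.   ] F [ 0.1  0.2 -1.4] gap 0.0091 grip 41.0910701751709
shift mm [78.7 52.5 88.9] turn None j6 -0.48
```

```bash
python3 -m jog '[[1,0.0197,0.0131,0,0],[1,0.0197,0.0131,0,0],[1,0.0197,0.0131,0,0],[1,0.0197,0.0131,0,0],[1,0,0,0,0]]'
python3 -m jog '[[1,0,0,0.03,0],[1,0,0,0.03,0],[1,0,0,0.03,0],[1,0,0,0.01,0],[1,0,0,0,0]]'
python3 -m jog '[[1,0,0,0.003,0],[1,0,0,0.003,0],[1,0,0,0,0]]'
```

```text
clock: 7.33
tcp_pos: [0.4401, -0.0233, 0.1718]
orientation: [-0.003, -0.111, 0.994, 0.001]
wrist_force: [-0.4, 0.5, -1.3]
finger_gap: 0.0087
grip_force: 41.1
clock: 7.75
tcp_pos: [0.4426, -0.0246, 0.0698]
orientation: [-0.003, -0.111, 0.994, 0.001]
wrist_force: [-1.0, -0.2, -0.6]
finger_gap: 0.0091
grip_force: 41.0
clock: 8.0
tcp_pos: [0.446, -0.0252, 0.0677]
orientation: [0.001, -0.111, 0.994, -0.0]
wrist_force: [-0.3, -0.4, -1.6]
finger_gap: 0.009
grip_force: 41.0
```

```bash
python3 -m jog '[[1,0,0,0.002,0],[1,0,0,0.002,0],[1,0,0,0,0]]'
python3 - <<'E'
from h import *
from workcell import env
go(.446,-.025)
c=env.read_camera("scene"); np.savez("pics/scene3.npz",**c)
print(proj(c,[.4455,-.0252,0]))
cv2.imwrite("pics/v3.png",cv2.resize(c["img"][:,:,::-1][140:260,200:340],(700,600),interpolation=cv2.INTER_CUBIC))
E
```

```text
clock: 8.25
tcp_pos: [0.4455, -0.025, 0.0635]
orientation: [0.0, -0.111, 0.994, -0.0]
wrist_force: [0.8, -0.1, -1.0]
finger_gap: 0.009
grip_force: 41.0
t 8.25 tcp [ 0.4455 -0.025   0.0635] yaw -167.26 tilt [ 0.001 -0.    -1.   ] F [ 0.8 -0.1 -1. ] gap 0.009 grip 41.02611601352692
shift mm [-0.5 -0.1  0. ] turn None j6 -0.46
[246.3560787 233.0818304]
```

View pics/v3.png

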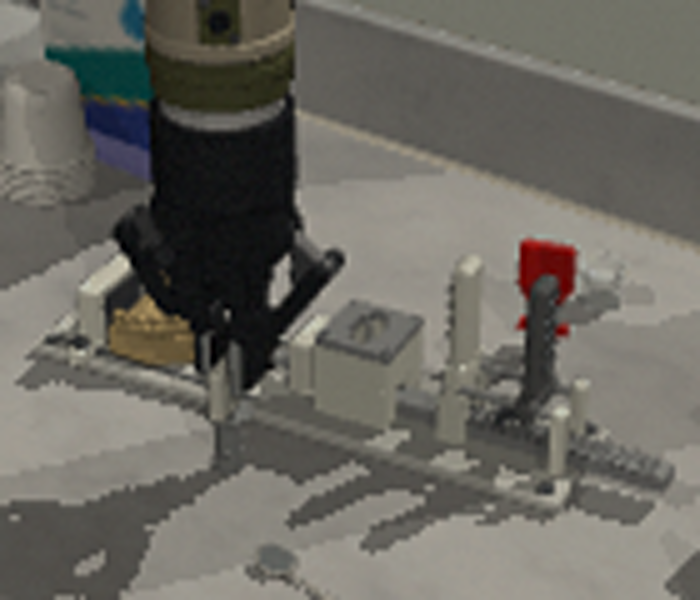

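The plug hangs upright with its foot at crop (220,465), just at worktop height, outside the base rail. I lower in small steps to contact.

```bash
python3 -m jog '[[1,0,0,0.001,0],[1,0,0,0.001,0],[1,0,0,0,0]]'; python3 -m jog '[[1,0,0,0.001,0],[1,0,0,0,0]]'
```

```text
clock: 8.55
tcp_pos: [0.4458, -0.025, 0.0626]
orientation: [0.001, -0.111, 0.994, -0.0]
wrist_force: [-1.7, 0.7, 10.0]
finger_gap: 0.0088
grip_force: 42.7
clock: 8.72
tcp_pos: [0.4462, -0.0251, 0.0625]
orientation: [0.001, -0.111, 0.994, -0.001]
wrist_force: [-3.8, 0.8, 18.1]
finger_gap: 0.0091
grip_force: 43.9
```

```bash
python3 -m jog '[[1,0,0,-0.002,0],[0.2,0,0,0,0],[-0.1,0,0,0,0],[-0.1,0,0,0,0],[-0.1,0,0,0,0]]'
python3 -m jog '[[-0.1,0,0,-0.01,0],[-0.1,0,0,-0.02,0],[-0.3,0,0,-0.03,0],[-0.5,0,0,-0.03,0],[-0.5,0,0,-0.03,0]]'
python3 -m jog '[[-0.6,0,0,-0.02,0],[-0.6,0,0,0,0]]'
python3 - <<'E'
from h import *
from workcell import env
c=env.read_camera("scene"); np.savez("pics/scene4.npz",**c)
cv2.imwrite("pics/v4.png",cv2.resize(c["img"][:,:,::-1][140:260,200:340],(700,600),interpolation=cv2.INTER_CUBIC))
print(clamp(0,-89)); go(*clamp(0,-89)[:2],.10,189.9)
E
```

```text
clock: 9.13
tcp_pos: [0.4451, -0.0249, 0.062]
orientation: [-0.0, -0.111, 0.994, 0.0]
wrist_force: [-0.3, -0.9, -0.3]
finger_gap: 0.0471
grip_force: 0.0
clock: 9.55
tcp_pos: [0.4447, -0.0248, 0.1831]
orientation: [-0.001, -0.111, 0.994, 0.0]
wrist_force: [0.0, -0.0, -0.5]
finger_gap: 0.0641
grip_force: 0.0
clock: 9.72
tcp_pos: [0.4478, -0.0255, 0.2065]
orientation: [0.004, -0.111, 0.994, -0.001]
wrist_force: [1.1, 0.0, 0.0]
finger_gap: 0.0684
grip_force: 0.0
[ 0.54586415 -0.13816381  0.        ]
t 9.7667 tcp [ 0.4468 -0.0253  0.2043] yaw -167.26 tilt [ 0.005 -0.001 -1.   ] F [ 0.8  0.1 -0.9] gap 0.0683 grip 0.0
shift mm [ -71.3 -131.7  104.9] turn 2.8 j6 -0.46
```

View pics/v4.png

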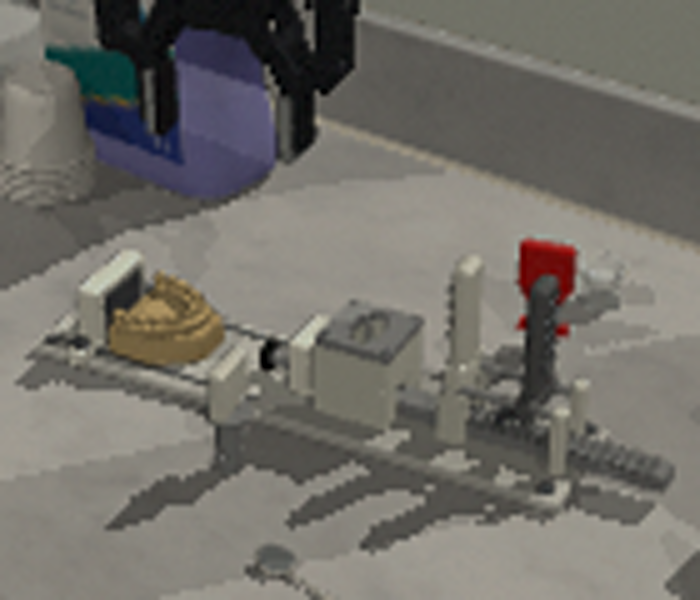

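The picture shows the plug standing upright on the worktop at crop (230,410), beside the clamp, with the socket empty and the rest untouched. Now I go over the handle with the fingers open.

```bash
python3 -m jog '[[-0.9,-0.0178,-0.033,0,0],[-0.9,-0.0178,-0.033,0,0],[-0.9,-0.0178,-0.033,0,0],[-0.9,-0.0178,-0.033,0,0],[-0.9,0,0,0,2.8]]'
python3 -m jog '[[-0.9,0,0,0.03,0],[-0.9,0,0,0,0],[-0.9,0,0,0,0]]'
python3 - <<'E'
from h import *
from workcell import env
go(*clamp(0,-89)[:2],.092,189.9)
c=env.read_camera("scene"); np.savez("pics/scene5.npz",**c); d=env.read_camera("top"); np.savez("pics/top5.npz",**d)
a=cv2.resize(c["img"][:,:,::-1][120:250,210:340],(400,400),interpolation=cv2.INTER_CUBIC);b=cv2.resize(d["img"][:,:,::-1][120:250,190:320],(400,400),interpolation=cv2.INTER_CUBIC)
cv2.imwrite("pics/v5.png",np.hstack([a,b]))
E
```

```text
clock: 10.18
tcp_pos: [0.5473, -0.1428, 0.1994]
orientation: [0.0, -0.085, 0.996, -0.001]
wrist_force: [0.5, -0.0, 0.4]
finger_gap: 0.0809
grip_force: 0.0
clock: 10.43
tcp_pos: [0.5415, -0.1371, 0.1693]
orientation: [-0.003, -0.087, 0.996, 0.002]
wrist_force: [0.1, -0.5, 0.3]
finger_gap: 0.0814
grip_force: 0.0
t 10.4333 tcp [ 0.5415 -0.1371  0.1693] yaw -170.06 tilt [-0.007  0.003 -1.   ] F [ 0.1 -0.5  0.3] gap 0.0814 grip 0.0
shift mm [-4.6 -2.1 77.3] turn 0.0 j6 -0.57
```

View pics/v5.png

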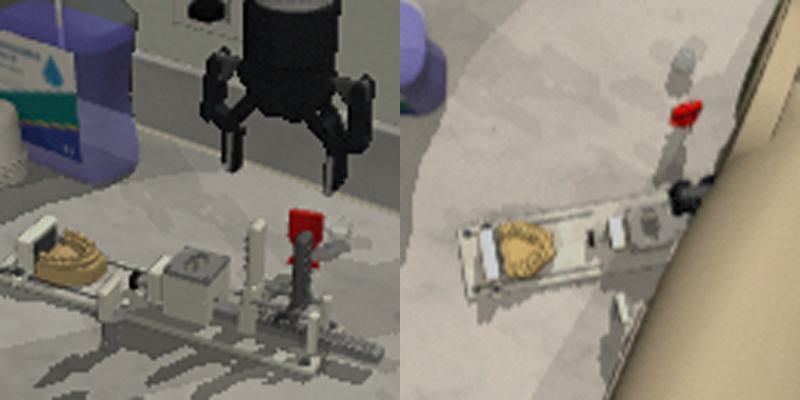

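Both views are useful: the fingers straddle the post (257,250) and the trigger (303,270) in the left half, and the top view leaves the nose, jaw and cast visible. I descend.

```bash
python3 -m jog '[[-0.9,-0.003,-0.002,0.02,0],[-0.9,0,0,0.02,0],[-0.9,0,0,0.02,0],[-0.9,0,0,0.016,0],[-0.9,0,0,0,0]]' 25
python3 -m jog '[[-0.35,0,0,0,0],[-0.35,0,0,0,0],[-0.35,0,0,0,0],[-0.35,0,0,0,0]]'
python3 -c "
from h import *
go(*clamp(0,-89)[:2],.092,189.9)"
```

```text
clock: 10.95
tcp_pos: [0.5455, -0.1383, 0.0944]
orientation: [-0.002, -0.087, 0.996, 0.001]
wrist_force: [0.7, 0.0, -0.1]
finger_gap: 0.0812
grip_force: 0.0
clock: 11.28
tcp_pos: [0.5475, -0.137, 0.0985]
orientation: [0.001, -0.088, 0.996, 0.002]
wrist_force: [-1.4, 9.2, 3.2]
finger_gap: 0.0577
grip_force: 4.4
t 11.2833 tcp [ 0.5475 -0.137   0.0985] yaw -169.96 tilt [ 0.002  0.004 -1.   ] F [-1.4  9.2  3.2] gap 0.0577 grip 4.386340230703354
shift mm [ 1.9 -0.8  6.5] turn 0.1 j6 -0.57
```

```bash
python3 -m jog '[[-0.35,0,0.002,0.004,0],[-0.2,0,0.002,0,0],[-0.1,0,0.002,0,0],[0,0,0.002,0,0],[0.1,0,0.002,0,0]]' 25
python3 -m jog '[[0.17,0,0.002,0,0],[0.17,0,0,0,0],[0.17,0,0,0,0]]'
python3 -c "
from h import *
go(*clamp(0,-79)[:2],.092,189.9)"
```

```text
clock: 11.7
tcp_pos: [0.5465, -0.1276, 0.0964]
orientation: [0.002, -0.088, 0.996, 0.001]
wrist_force: [-4.2, 6.0, 14.0]
finger_gap: 0.0387
grip_force: 11.3
clock: 11.95
tcp_pos: [0.5463, -0.1262, 0.0967]
orientation: [0.002, -0.087, 0.996, 0.0]
wrist_force: [-5.0, 8.5, 19.2]
finger_gap: 0.0357
grip_force: 17.0
t 11.95 tcp [ 0.5463 -0.1262  0.0967] yaw -169.98 tilt [ 0.005  0.001 -1.   ] F [-5.   8.5 19.2] gap 0.0357 grip 17.01345294713974
shift mm [ 2.5 -1.7  4.6] turn 0.1 j6 -0.55
```

```bash
python3 -m jog '[[0.05,0,-0.001,-0.001,0],[-0.1,0,-0.002,0.001,0],[-0.2,0,-0.002,0.001,0],[-0.3,0,-0.002,0.001,0],[-0.42,0,-0.002,0.001,0]]'
python3 -m jog '[[-0.42,0,0,0,0],[-0.42,0,0,0,0],[-0.42,0,0,0,0]]'
cat >> h.py <<'E'
def look(i,view=False):
    from workcell import env
    d=env.read_camera("top"); np.savez(f"pics/top{i}.npz",**d)
    return d
def jawpos(c):
    "profile along clamp line at jaw-top height; returns jaw y (mm) from white run, and nose dark run"
    g=c["img"].astype(np.float32).min(2); out={}
    ys=np.arange(0,190,.5)
    prof=lambda z,xs:np.mean([[cv2.getRectSubPix(g,(1,1),tuple(map(float,proj(c,clamp(x,y,z)))))[0,0] for y in ys] for x in xs],0)
    return ys,prof
E
python3 - <<'E'
from h import *
go(*clamp(0,-89)[:2],.092,189.9)
for n,c in(("before",cam("top",5)),("now",look(6))):
    ys,p=jawpos(c); a=p(48,[-10,-5,0,5,10]); b=p(22,[-6,-3,0,3,6])
    print(n,"top48",a[::6].astype(int).tolist()); print("z22",b[::6].astype(int).tolist())
E
```

```text
clock: 12.37
tcp_pos: [0.5467, -0.1368, 0.0891]
orientation: [0.0, -0.086, 0.996, 0.0]
wrist_force: [-0.8, -0.3, -0.2]
finger_gap: 0.0606
grip_force: 0.0
clock: 12.62
tcp_pos: [0.546, -0.1362, 0.0886]
orientation: [-0.001, -0.087, 0.996, 0.0]
wrist_force: [-0.4, 0.4, -0.6]
finger_gap: 0.0609
grip_force: 0.0
t 12.6167 tcp [ 0.546  -0.1362  0.0886] yaw -170.06 tilt [-0.001  0.001 -1.   ] F [-0.4  0.4 -0.6] gap 0.0609 grip 0.0
shift mm [ 0.5 -1.9 -3.4] turn 0.0 j6 -0.56
before top48 [100, 121, 128, 128, 125, 100, 82, 114, 179, 196, 199, 191, 135, 91, 114, 128, 133, 134, 112, 72, 91, 137, 162, 173, 175, 176, 178, 178, 179, 178, 169, 163, 150, 104, 92, 94, 93, 89, 84, 81, 81, 86, 89, 94, 100, 102, 104, 104, 103, 98, 93, 93, 80, 78, 143, 196, 199, 198, 187, 137, 119, 140, 152, 169]
z22 [112, 126, 128, 127, 117, 83, 89, 145, 187, 198, 199, 181, 112, 89, 101, 120, 125, 126, 92, 41, 73, 132, 162, 174, 176, 177, 178, 178, 178, 177, 168, 164, 153, 113, 89, 97, 96, 84, 84, 86, 86, 93, 95, 98, 103, 104, 104, 104, 105, 103, 95, 95, 86, 72, 92, 165, 199, 199, 198, 179, 115, 115, 131, 150]
now top48 [99, 120, 129, 130, 125, 101, 82, 92, 108, 113, 118, 125, 128, 132, 166, 200, 200, 200, 177, 108, 109, 123, 130, 129, 121, 86, 79, 121, 154, 166, 164, 160, 148, 106, 94, 94, 92, 89, 84, 81, 82, 85, 88, 95, 100, 103, 104, 104, 102, 97, 94, 94, 82, 79, 144, 197, 201, 200, 189, 138, 120, 141, 152, 170]
z22 [111, 126, 130, 128, 117, 84, 79, 85, 94, 103, 109, 119, 120, 128, 181, 201, 201, 198, 164, 93, 102, 107, 120, 119, 107, 65, 52, 101, 148, 165, 164, 163, 153, 114, 91, 98, 96, 83, 84, 85, 87, 93, 95, 99, 103, 105, 104, 105, 105, 101, 96, 95, 88, 74, 95, 166, 200, 201, 199, 181, 116, 117, 132, 151]
```

The jaw moved 20 mm in the first stroke, to about 20 mm. The fixed jaw face is at y ≈ 161 and the cast is about 6 mm clear of it, so half press means jaw ≈ 51 mm. Second full stroke.

```bash
python3 -m jog '[[-0.3,0,0.001,-0.002,0],[-0.2,0,0.002,-0.001,0],[-0.1,0,0.002,-0.001,0],[0,0,0.002,-0.001,0],[0.1,0,0.002,-0.001,0]]' 25
python3 -m jog '[[0.17,0,0.002,0,0],[0.17,0,0,0,0],[0.17,0,0,0,0]]'
python3 - <<'E'
from h import *
go(*clamp(0,-79)[:2],.092,189.9)
c=look(7)
ys,p=jawpos(c); a=p(48,[-10,-5,0,5,10]); b=p(22,[-6,-3,0,3,6])
print("top48",a[::4].astype(int).tolist()); print("z22",b[::4].astype(int).tolist())
E
```

```text
clock: 13.08
tcp_pos: [0.5448, -0.1277, 0.0951]
orientation: [-0.0, -0.087, 0.996, -0.0]
wrist_force: [1.0, -8.9, -7.1]
finger_gap: 0.0387
grip_force: 4.3
clock: 13.33
tcp_pos: [0.5446, -0.1264, 0.0955]
orientation: [-0.0, -0.086, 0.996, -0.001]
wrist_force: [-0.9, -5.0, -1.5]
finger_gap: 0.0356
grip_force: 14.2
t 13.3333 tcp [ 0.5446 -0.1264  0.0955] yaw -170.09 tilt [-0.    -0.002 -1.   ] F [-0.9 -5.  -1.5] gap 0.0356 grip 14.169511646032333
shift mm [ 0.8 -1.8  3.5] turn 0.0 j6 -0.54
top48 [99, 114, 126, 129, 129, 128, 124, 112, 88, 77, 84, 94, 107, 113, 121, 127, 132, 138, 140, 139, 135, 132, 131, 131, 131, 131, 133, 140, 169, 197, 200, 200, 200, 195, 179, 133, 102, 114, 122, 126, 132, 133, 132, 124, 100, 71, 66, 84, 105, 99, 90, 93, 93, 93, 93, 90, 91, 84, 79, 80, 81, 84, 86, 90, 93, 96, 99, 101, 103, 104, 105, 105, 104, 100, 95, 92, 93, 90, 82, 76, 92, 143, 186, 200, 200, 200, 198, 187, 155, 121, 118, 133, 144, 151, 166]
z22 [113, 124, 129, 129, 129, 126, 116, 91, 73, 73, 78, 84, 92, 101, 113, 120, 130, 134, 135, 132, 128, 125, 126, 127, 127, 128, 132, 149, 182, 198, 200, 200, 199, 194, 170, 126, 102, 103, 106, 112, 123, 124, 123, 113, 83, 45, 40, 60, 90, 101, 90, 91, 95, 97, 95, 86, 84, 85, 83, 86, 86, 89, 93, 95, 98, 101, 103, 105, 105, 104, 105, 106, 106, 105, 100, 94, 93, 93, 88, 77, 73, 93, 140, 187, 199, 199, 200, 198, 191, 159, 114, 110, 122, 131, 141]
```

Jaw now about 33 mm. A third stroke can bring it to at most ≈53 mm, so it is safe. Release, then squeeze gradually.

```bash
python3 -m jog '[[0.05,0,-0.001,0.001,0],[-0.1,0,-0.002,0.001,0],[-0.2,0,-0.002,0.001,0],[-0.3,0,-0.002,0.001,0],[-0.42,0,-0.002,0.001,0]]' > /dev/null
python3 -m jog '[[-0.42,0,-0.001,0,0],[-0.42,0,0,0,0],[-0.42,0,0,0,0]]'
python3 -m jog '[[-0.3,0,0,0,0],[-0.2,0,0.002,-0.001,0],[-0.1,0,0.002,-0.001,0],[-0.1,0,0,0,0],[-0.1,0,0,0,0]]' 30
python3 -m jog '[[0,0,0.002,-0.001,0],[0,0,0,0,0],[0,0,0,0,0]]'
python3 -m jog '[[0.1,0,0.002,-0.001,0],[0.1,0,0,0,0],[0.1,0,0,0,0]]'
python3 - <<'E'
from h import *
go(*clamp(0,-80)[:2],.092,189.9)
c=look(8)
ys,p=jawpos(c); a=p(48,[-10,-5,0,5,10]); b=p(22,[-6,-3,0,3,6])
print("top48 from40",a[80::4].astype(int).tolist()); print("z22",b[80::4].astype(int).tolist())
E
```

```text
clock: 14.05
tcp_pos: [0.5462, -0.1349, 0.0901]
orientation: [-0.0, -0.087, 0.996, 0.0]
wrist_force: [0.4, 0.3, -0.5]
finger_gap: 0.0609
grip_force: 0.0
clock: 14.47
tcp_pos: [0.5458, -0.1319, 0.0924]
orientation: [0.0, -0.087, 0.996, -0.001]
wrist_force: [-0.1, -3.9, 0.7]
finger_gap: 0.0469
grip_force: 4.8
clock: 14.72
tcp_pos: [0.5454, -0.1298, 0.0932]
orientation: [-0.0, -0.087, 0.996, -0.0]
wrist_force: [-0.1, -5.1, -1.6]
finger_gap: 0.0427
grip_force: 10.1
clock: 14.97
tcp_pos: [0.545, -0.1278, 0.0938]
orientation: [-0.0, -0.087, 0.996, -0.0]
wrist_force: [1.9, -5.1, -3.9]
finger_gap: 0.0384
grip_force: 13.7
t 14.9667 tcp [ 0.545  -0.1278  0.0938] yaw -170.07 tilt [-0.    -0.001 -1.   ] F [ 1.9 -5.1 -3.9] gap 0.0384 grip 13.689241111278534
shift mm [ 1.  -1.4  1.8] turn 0.0 j6 -0.55
top48 from40 [137, 138, 139, 141, 143, 144, 143, 143, 141, 137, 134, 134, 132, 132, 131, 133, 143, 177, 198, 200, 199, 199, 194, 168, 116, 96, 109, 114, 113, 89, 62, 55, 66, 87, 93, 87, 88, 90, 90, 80, 78, 76, 74, 82, 86, 89, 94, 97, 100, 103, 104, 104, 104, 102, 96, 93, 93, 92, 91, 86, 95, 143, 186, 200, 200, 200, 198, 188, 157, 123, 119, 135, 145, 151, 165]
z22 [133, 135, 137, 139, 141, 142, 141, 141, 138, 131, 128, 128, 127, 127, 128, 132, 149, 178, 196, 199, 199, 199, 195, 172, 127, 90, 90, 95, 96, 75, 38, 31, 46, 71, 94, 91, 85, 85, 88, 83, 81, 82, 76, 81, 91, 93, 98, 101, 103, 105, 106, 106, 106, 104, 101, 96, 95, 94, 92, 92, 89, 99, 140, 187, 200, 200, 200, 199, 192, 160, 116, 112, 122, 132, 141]
```

The third stroke seats the cast. Taken from the rear edge of the rubber relative to the jaw block, the nose is pressed in about 6.8 mm (grip force agrees at 5–7 mm). About 1 mm more squeeze, then check in a view.

```bash
python3 -m jog '[[0.12,0,0.0005,0,0],[0.125,0,0,0,0],[0.125,0,0,0,0],[0.125,0,0,0,0],[0.125,0,0,0,0]]'
python3 - <<'E'
from h import *
from workcell import env
go(*clamp(0,-80)[:2],.092,189.9)
def edges(c):
    ys,p=jawpos(c); a=p(48,[-10,-5,0,5,10]); b=p(22,[-6,-3,0,3,6])
    m=np.where((a>165)&(ys<120)&(ys>15))[0]; m=m[m<m[0]+45] ; jc=(ys[m[0]]+ys[m[-1]])/2
    w=(ys>jc+8)&(ys<jc+36); i0=np.where(w)[0][0]; bb=b[w]; k=bb.argmin(); h=(bb[:k].max()+bb[k])/2
    pk=bb[:k].argmax() if k else 0
    j=[q for q in range(pk,k) if bb[q]>h>=bb[q+1]]; r=ys[i0+j[-1]]
    m2=np.where((a>165)&(ys>155))[0]; return jc,r-jc,(ys[m2[0]])
for i in (6,7,8): print(i,edges(cam("top",i)))
print(edges(look(9)))
c=env.read_camera("scene"); np.savez("pics/scene9.npz",**c); d=cam("top",9)
a=cv2.resize(c["img"][:,:,::-1][170:240,200:300],(400,280),interpolation=cv2.INTER_CUBIC);b=cv2.resize(d["img"][:,:,::-1][160:230,200:300],(400,280),interpolation=cv2.INTER_CUBIC)
cv2.imwrite("pics/v9.png",np.hstack([a,b]))
E
```

```text
clock: 15.43
tcp_pos: [0.545, -0.1273, 0.094]
orientation: [-0.0, -0.087, 0.996, -0.0]
wrist_force: [0.7, -4.9, -3.9]
finger_gap: 0.0378
grip_force: 15.1
t 15.4333 tcp [ 0.545  -0.1273  0.094 ] yaw -170.07 tilt [-0.    -0.001 -1.   ] F [ 0.7 -4.9 -3.9] gap 0.0378 grip 15.108836442232132
shift mm [ 1.  -1.9  2. ] turn 0.0 j6 -0.55
6 (np.float64(48.25), np.float64(25.25), np.float64(163.0))
7 (np.float64(62.25), np.float64(25.75), np.float64(163.0))
8 (np.float64(79.75), np.float64(17.75), np.float64(163.0))
(np.float64(80.75), np.float64(16.25), np.float64(163.0))
```

View pics/v9.png

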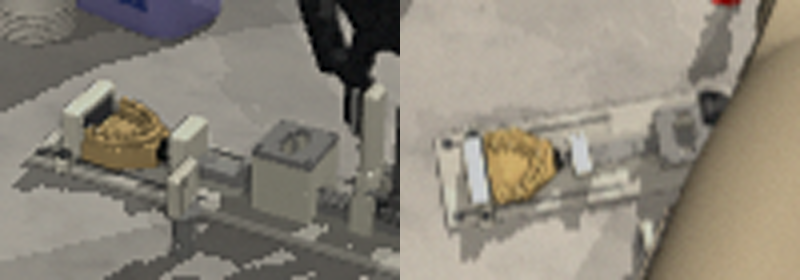

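The views show the cast against the fixed jaw, the nose between jaw block (left half (188,140)) and cast, and the plug standing at (183,190). Estimates centre on about 8 mm, i.e. half. One steadiness check, then hand in.

```bash
python3 -m jog '[[0.125,0,0,0,0],[0.125,0,0,0,0],[0.125,0,0,0,0],[0.125,0,0,0,0],[0.125,0,0,0,0]]' && python3 -c "
from workcell import env
print(env.hand_in())"
```

```text
clock: 15.95
tcp_pos: [0.545, -0.1273, 0.0939]
orientation: [-0.0, -0.087, 0.996, -0.0]
wrist_force: [1.2, -4.3, -3.5]
finger_gap: 0.0373
grip_force: 15.1
the job is handed in; nothing more can be done
None
```

Job handed in at about 16 s: the plug is out and standing on the worktop beside the clamp, the cast is against the fixed jaw, and the trigger is still held with the nose pressed in about 8 mm (camera and grip-force estimate, good to about 1 mm); no verdict came back.

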